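# Load the latch bar under the leaf spring of the deburring jig

### The arm

A 7-joint arm with a two-finger parallel gripper is mounted at the origin on the work surface. World frame = base frame: x ahead of the robot, y to its left, z up, the work surface at z = 0. Lengths are in mm, angles in rad, forces in N, time in s.
With the tool pointing down it reaches from about 400 to 925 mm from the base axis. Payload 5.6 kg.
Tool frame: the origin (TCP) lies midway between the tips of the shut fingers; the grasp point (between the pads) lies 19 mm behind it (manip.tcp_to_grasp is the z of the grasp point in the tool frame, in mm); z points along the fingers, x is the direction in which the jaws open and shut, and the axes are right-handed (so a half turn about z gives the same grasp; the last joint's range is limited). The gripper opens to 85 mm and grips with 20 to 120 N. Pads are 22 mm wide; open, the fingers measure 114 mm over their backs; the gripper's body (76 mm by 85 mm) begins 54 mm behind the grasp point. The pads swing forward as they close: fully open they stand 13 mm farther back than shut.
Start: joints at [-1.252, 0.468, -0.012, 1.603, 0.006, 1.071, -0.056], TCP at [230.113, 607.911, 231.29] pointing down, gripper open.
Joint ranges: [-2.53, 2.53], [-0.31, 2.02], [-1.57, 1.55], [0.28, 2.44], [-1.29, 4.43], [0.15, 1.84], [-2.92, 2.92]. Speed limits (rad/s): [2.57, 2.57, 3.14, 3.14, 3.14, 3.14, 3.14].

### API

Orientations are given as a 3x3 rotation matrix whose columns are the frame's x, y, z axes.
In Python, from bench import manip, fingers, kin, capture gives the robot as it stands. Calls block until the motion is done:
- manip.movep(position, orientation): joint-space move of the TCP to a pose.
- manip.servo_line(position, frame=None, v=150, contact_N=None): straight line of the TCP; frame=None keeps the orientation; v is the mean speed in mm/s. With contact_N (N) it stops when the force on the tool has changed by that much, and returns True; else False.
- manip.move_joints(angles): joint-space move.
- fingers.set_gripper(opening): finger opening in mm; the grip force is fixed at half the most; returns when the fingers have stopped.
- manip.wait(seconds).
- kin.inverse_kinematics(position, orientation): joint angles nearest the present ones, or None.
- manip.sense(): the state.
- capture(name): name is "side" or "top" or "wrist"; returns a dict with "frame" (384x512x3 uint8, red, green, blue), "camera_matrix" (3x3 intrinsics, pixels), "R" (3x3) and "t" (3): a world point X has camera coordinates R X + t. Camera axes: x right, y down, z forward; pixel columns grow to the right and rows downward; lengths in mm; the calibration is good to about 2 mm. A picture is of the moment at which its call begins. There is no depth.
A pose or a line that the arm cannot do raises manip.IKError and nothing moves.
- manip.finish_job(): hands the job in, once; it reports no verdict.
The state is a dict: "time_s": time; "qpos": joint angles; "joint_velocities": joint speeds; "tau": joint torques, N m; "ee_pos": TCP position; "eef_rot": TCP orientation; "force": force on the tool from outside, world axes, zero at the start; "torque": the same for the moment, N m; "gripper_width": finger opening in mm.
Only numpy, scipy, OpenCV 4.12 (cv2) and the standard library are available. Lean on these libraries where they do the work, as an engineer would, in place of code of your own. Each camera call takes 0.05 s, during which the arm holds its last target.

### The job

Load the aluminium latch bar into the deburring jig: with the fingertips on the bar's tail, behind its orange lug, press it down hard on the sprung bed and, keeping it down, push it along the channel under the red bridge and the brass leaf spring until its nose is home against the yellow end stop. Then let go, so that the bed clamps it up against the bridge. It is a press and a push: do not lift or tip the bar, and leave the other things on the bench where they are.

Things in the scene. Friction and masses are not known exactly. Their poses are not given: they have to be found in the camera images.
- jig: Blue jig fixed to the bench. Origin: on the bench under its base, on the channel's centre line; x runs along the channel from the open loading end to the end stop, z up. Base 275 x 100 x 10 mm, x = -175 to +100 mm. Side walls: inner faces at y = -24 and +24 mm, 8 mm thick, tops 30 mm above the bench, x = -175 to +80. Nothing stands over the channel from x = -175 to 0.
- bridge: Red bar fixed across the channel, 14 mm (along the channel) x 90 x 12 mm, bolt heads 5 mm more on top. Origin: middle of its underside, at jig x = +7 mm, 34.5 mm above the bench; front face at jig x = 0. Until the bed is pressed the bar's top stands 3.5 mm higher than this underside, so that the bar butts against the bridge.
- bed (a joint): Sprung, polished steel bed in the channel (jig x = -175 to +69 mm, 44 mm wide) that moves straight down, staying level: 0 = up (top 26 mm above the bench), 0.007 m = on its stop (19 mm). With the bar on it about 7 N starts it and 13 N bottoms it; over 0.0035 m lets the bar under the bridge. The bar slides on it easily. About 0.0035 m with the bar home and released.
- leaf (a joint): Brass leaf spring, 34 mm long, 30 mm wide, hinged at the far side of the bridge (jig x = +15 mm), sloping down to a rounded tip at jig x about +48 mm. Angle in rad: 0 with nothing under it, growing as the tip is lifted, about 0.1 or more with the bar under it. The sliding bar's nose lifts it by itself against 1 to 6 N.
- latch_bar: Loose aluminium bar, 135 (x) x 45 x 12 mm, about 0.2 kg, on the bed, its nose 6 to 35 mm short of the bridge at first. Origin: centre of underside; x points to the nose, as the jig's x. Orange lug across its top, x = -32.5 to -22.5 mm, 9 mm above the bar's top. Flat tail to press on: x = -67.5 to -32.5; the lug's rear face takes the push. With the bar home the lug is 20 mm short of the bridge.
- dye_can: Bystander: green closed can, 44 mm diameter, 85 mm tall, standing on the bench beside the jig, about 120 mm from the channel's centre line. Origin: centre of underside.
- pipe_offcut: Bystander: steel pipe offcut, 48 mm diameter, 50 mm tall, standing on the bench at the jig's other side, about 120 mm from the centre line. Origin: centre of underside.
- screwdriver: Bystander: screwdriver lying on the bench to one side. Origin under its middle, axis along x.
- wrench: Bystander: wrench lying on the bench to one side. Origin under its middle, axis along x.
- mug: Bystander: blue mug, 80 mm diameter, 90 mm tall. Origin: centre of underside.
- bolt_tray: Bystander: red open tray, 120 x 90 x 35 mm. Origin: centre of underside.
- end_stop (a point): Middle of the face of the yellow end stop that the bar's nose must meet: jig x = +70 mm, 26 mm above the bench. The stop is 48 mm wide, its top 45 mm above the bench. With the nose touching it, the bar's origin is at jig x = +2.5 mm.
There are look-alikes about, which are no part of the job. What is meant by the latch_bar is not brown, and is the larger of those in its own colour.

How it is judged (in metres and radians):
On the way, in this order (a step that is already met when the one before it is completed fails the run):
1. the bar is pressed down on the sprung bed, low enough to clear the bridge, before it is under the leaf (value of joint bed above 0.0034 m and x of latch_bar in the frame of jig below -0.045 m and contact force between the fingers and latch_bar above 3 N), for 0.1 s.
2. still pressed, the bar slides in under the leaf spring and lifts it (value of joint leaf above 0.03 rad and value of joint bed above 0.003 m and x of latch_bar in the frame of jig above -0.04 m and contact force between the fingers and latch_bar above 3 N), for 0.1 s.
At the end, for the whole second after the job is handed in: The bar lies in the channel with its nose within 3.5 mm of the yellow end stop, under the lifted leaf spring, released and at rest, and the bed clamps it up against the bridge (more than 1 N) (x of latch_bar in the frame of jig between -0.001 and 0.006 m and angle between the x axis of latch_bar and the x axis of jig, either way round below 0.08 rad and contact force between latch_bar and bridge above 1 N and value of joint leaf above 0.05 rad and value of joint bed above 0.002 m and linear speed of latch_bar below 0.01 m/s); the robot touches nothing.
It fails at once if the bar is lifted more than 8 mm off its starting height (z of latch_bar in the frame of jig above 0.034 m).
It fails at once if the bar is tipped more than 0.15 rad (angle between latch_bar's own z axis and vertical above 0.15 rad).
It fails at once if another thing on the bench is moved more than 20 mm (distance of any of dye_can, pipe_offcut, screwdriver, wrench, mug, bolt_tray from where it was at the start of the episode above 0.02 m).
It also fails if it takes over 40 s, if anything falls off the work surface, if the arm or the gripper's body presses on something with over 40 N, if the wrist force passes 120 N, or if a joint passes its speed limit or range.

## Working session

There is one attempt and no reset: what is moved stays moved. The work goes in short steps, each a Python script; the robot and the scene stay as the last script left them, time stands still between calls to the robot, and variables do not carry over. Pictures are saved under pics/ and viewed, and the job is handed in when it is done.

```bash
ls; mkdir -p pics
python3 - <<'E'
from bench import manip, capture
import cv2
for n in ("top","side","wrist"):
    c=capture(n); cv2.imwrite(f"pics/{n}0.png",cv2.resize(c["frame"][:,:,::-1],(800,600),interpolation=cv2.INTER_CUBIC))
    print(n,c["camera_matrix"].tolist(),c["R"].round(4).tolist(),c["t"].round(1).tolist())
s=manip.sense();print(s["time_s"],s["eef_rot"],s["force"],manip.tcp_to_grasp)
E
```

```text
pics
top [[440.1427233904145, 0.0, 258.0535384708954], [0.0, 440.1427233904145, 190.662949791684], [0.0, 0.0, 1.0]] [[0.0182, -0.9997, -0.0187], [-0.9989, -0.0173, -0.043], [0.0426, 0.0195, -0.9989]] [1.2, 544.4, 1186.5]
side [[431.6558726892135, 0.0, 249.61428897972112], [0.0, 431.6558726892135, 192.66822636708514], [0.0, 0.0, 1.0]] [[0.9816, -0.1893, -0.0235], [-0.1248, -0.5443, -0.8295], [0.1443, 0.8172, -0.5579]] [-552.6, 132.9, 1186.2]
wrist [[332.05559518395, 0.0, 256.61494228144875], [0.0, 332.05559518395, 191.81471174206555], [0.0, 0.0, 1.0]] [[0.3543, 0.9351, -0.0018], [0.8926, -0.3376, 0.2987], [0.2787, -0.1074, -0.9544]] [-649.3, -38.3, 379.3]
0.15 [[ 3.54015581e-01  9.35239439e-01 -4.00784235e-04]
 [ 9.35238547e-01 -3.54015798e-01 -1.29453767e-03]
 [-1.35258664e-03  8.34576412e-05 -9.99999082e-01]] [ 0.16862443 -0.11372245  0.17804104] -18.700000000000003
```

View pics/top0.png

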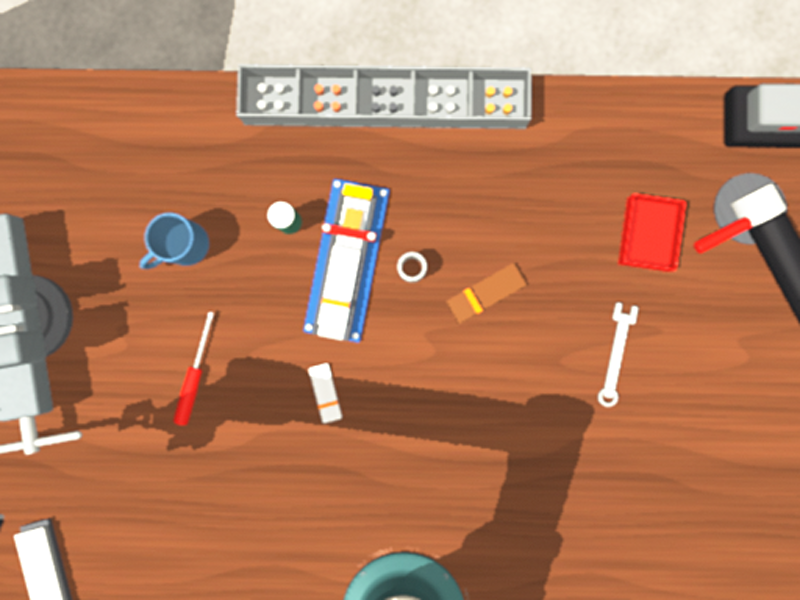

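View pics/side0.png

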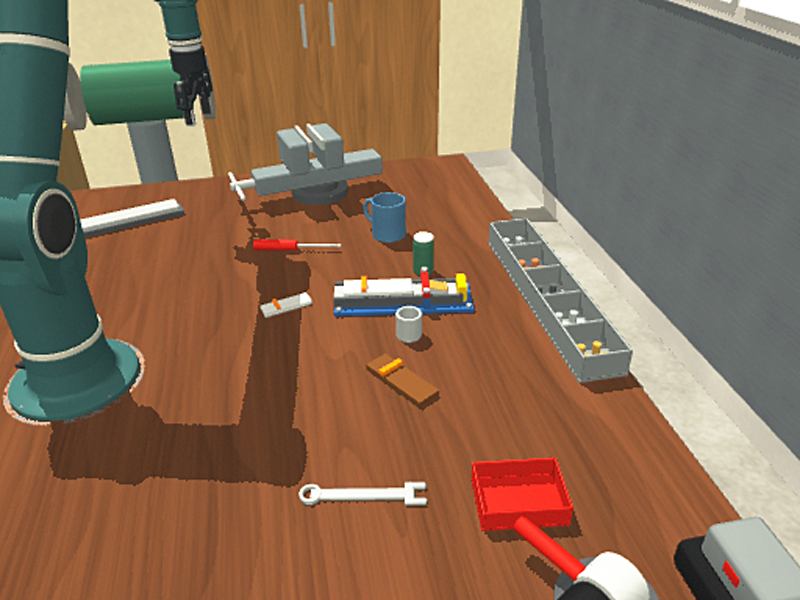

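View pics/wrist0.png

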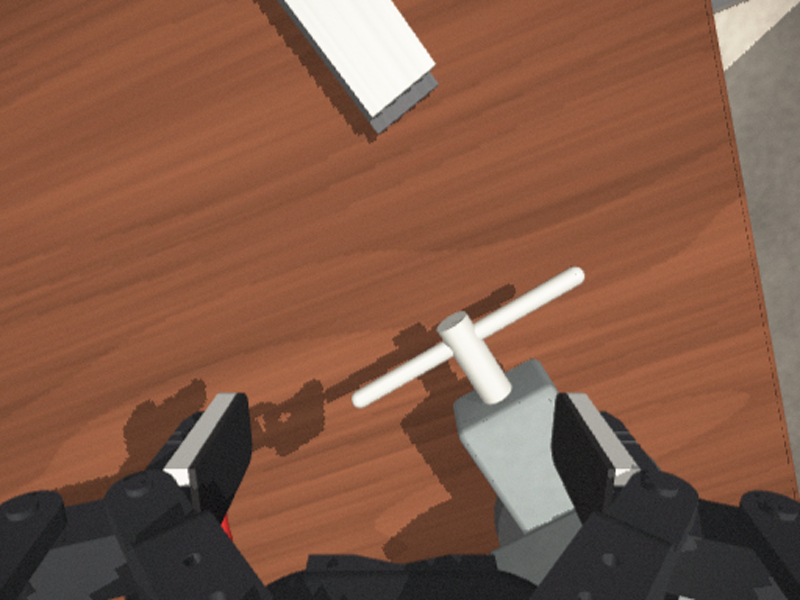

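Top view (800x600 px): three possible bars. (340,285) is aluminium, in the blue jig with its lug at (336,301). (325,393) is aluminium but small, on the bench. (487,292) is brown, on the bench. I choose the one in the jig, since it is the larger aluminium one. Next is a close crop.

Run:
```python
from bench import manip, capture
import cv2
c=capture("top"); f=c["frame"][:,:,::-1]
cv2.imwrite("pics/crop1.png",cv2.resize(f[105:225,180:280],(500,600),interpolation=cv2.INTER_CUBIC))
c=capture("side"); f=c["frame"][:,:,::-1]
cv2.imwrite("pics/crop2.png",cv2.resize(f[165:225,205:311],(795,450),interpolation=cv2.INTER_CUBIC))
```

```text
(no output)
```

View pics/crop1.png

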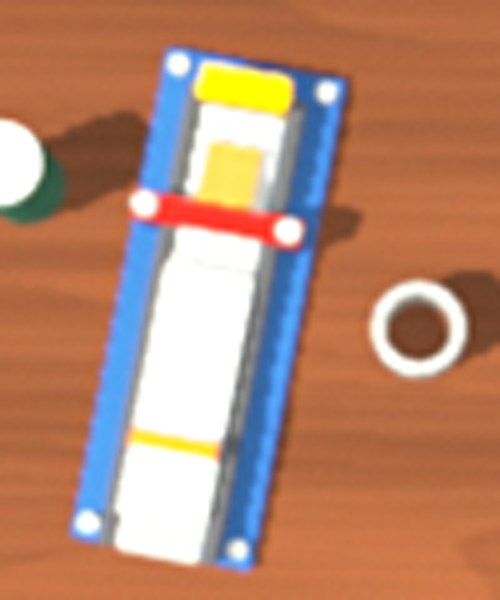

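View pics/crop2.png

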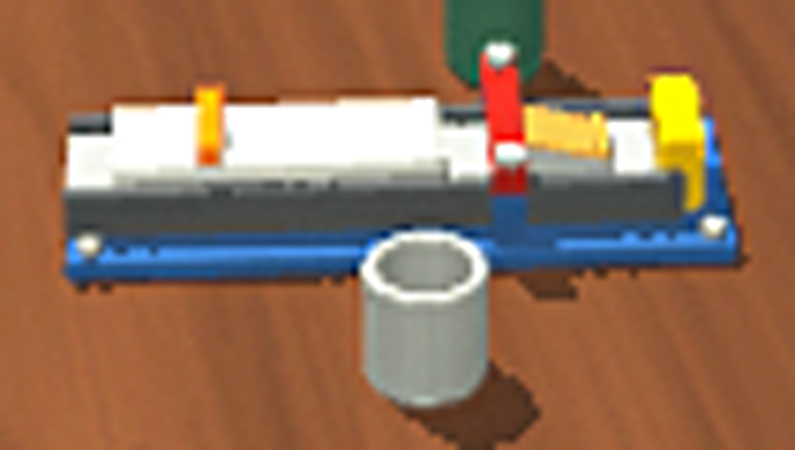

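The crop shows the chosen bar in the channel: a long white bar with its orange lug at crop (175,443), nose at about (212,258) short of the red bridge. The leaf is at (232,172) and the yellow stop at (243,88). Now I'll measure.

```bash
cat > h.py <<'E'
from bench import manip, fingers, kin, capture
import numpy as np, cv2
def ray(c,uv,z):
    d=np.linalg.inv(c["camera_matrix"])@np.array([uv[0],uv[1],1.0]); R=c["R"]
    o=-R.T@c["t"]; d=R.T@d; return o+d*(z-o[2])/d[2]
def blobs(c,lo,hi,roi,mina=8):
    h=cv2.cvtColor(c["frame"],cv2.COLOR_RGB2HSV); m=cv2.inRange(h,np.array(lo),np.array(hi))
    k=np.zeros_like(m); x0,x1,y0,y1=roi; k[y0:y1,x0:x1]=m[y0:y1,x0:x1]
    n,l,s,ce=cv2.connectedComponentsWithStats(k)
    return [(ce[i],s[i],(l==i)) for i in range(1,n) if s[i][4]>=mina]
E
python3 - <<'E'
from h import *
np.set_printoptions(precision=1,suppress=True)
c=capture("top"); roi=(190,255,112,222)
for nm,lo,hi,z in (("red",(0,150,100),(6,255,255),46.5),("red2",(174,150,100),(180,255,255),46.5),("yellow/orange",(10,130,150),(34,255,255),46)):
    for ce,s,m in blobs(c,lo,hi,roi,6):
        r=cv2.minAreaRect(np.argwhere(m)[:,::-1].astype(np.float32))
        print(nm,ce,s,"world",ray(c,ce,z),r)
im=c["frame"]; h=cv2.cvtColor(im,cv2.COLOR_RGB2HSV)
for x,y in ((177,64),(327,92),(88,523),(238,550)):
    u,v=int(x/5+180),int(y/5+105); p=im[v-3:v+4,u-3:u+4].astype(float)
    hh=h[v-3:v+4,u-3:u+4]; w=((hh[...,1]<110)&(hh[...,2]>150)).astype(float)
    yy,xx=np.mgrid[v-3:v+4,u-3:u+4]; q=((xx*w).sum()/w.sum(),(yy*w).sum()/w.sum())
    print("bolt",q,w.sum(),ray(c,q,13))
b=blobs(c,(100,90,60),(125,255,255),roi,50)
m=np.any([x[2] for x in b],axis=0)
P=np.array([ray(c,p,10)[:2] for p in np.argwhere(m)[:,::-1]],np.float32)
print("base rect",cv2.minAreaRect(P), cv2.boxPoints(cv2.minAreaRect(P)))
c=capture("side"); 
for ce,s,m in blobs(c,(8,130,120),(34,255,255),(205,311,165,225),4): print("side",ce,s,ray(c,ce,40))
E
```

```text
red [222.9 148.3] [211 144  25  10 111] world [654.  105.6  46.5] ((222.9423065185547, 148.2884521484375), (23.533935546875, 5.295135974884033), 11.309932708740234)
yellow/orange [225.  170.1] [ 190  112   65  110 2747] world [595.9  99.   46. ] ((222.0, 166.5), (108.99998474121094, 63.99999237060547), 90.0)
yellow/orange [228.9 122.6] [219 118  20  10 136] world [723.2  91.3  46. ] ((228.68917846679688, 122.36486053466797), (19.234682083129883, 7.39795446395874), 9.462322235107422)
yellow/orange [225.4 140.2] [219 134  13  13 119] world [675.7  99.6  46. ] ((225.0941162109375, 140.07647705078125), (10.195732116699219, 12.256571769714355), 12.528807640075684)
yellow/orange [214.5 193.3] [206 191  18   6  39] world [534.  125.4  46. ] ((214.53846740722656, 193.3076934814453), (17.65045166015625, 1.9611610174179077), 11.309932708740234)
bolt (np.float64(214.41176470588235), np.float64(117.0)) 34.0 [744.5 134.3  13. ]
bolt (np.float64(244.79166666666666), np.float64(122.875)) 24.0 [729.5  50.5  13. ]
bolt (np.float64(196.81578947368422), np.float64(209.07894736842104)) 38.0 [491.2 176.6  13. ]
bolt (np.float64(226.69565217391303), np.float64(214.95652173913044)) 23.0 [476.8  94.8  13. ]
base rect ((610.5120239257812, 112.76924896240234), (101.23990631103516, 273.6097717285156), 80.20560455322266) [[467.1  86.2]
 [736.7  39.6]
 [753.9 139.4]
 [484.3 185.9]]
side [229.6 195.2] [ 205  165   64   60 2172] [513.4  51.9  40. ]
side [294.4 197.2] [ 270  165   41   60 1584] [697.2  -0.9  40. ]
side [280.1 182.1] [275 179  11   7  62] [677.   88.2  40. ]
```

```bash
cat >> h.py <<'E'
th=np.arctan2(-46.6,269.6); ex=np.array([np.cos(th),np.sin(th),0]); ey=np.array([-np.sin(th),np.cos(th),0])
J0=np.array([610.5,112.8,0])+37.5*ex
def W(x,y,z): return J0+x*ex+y*ey+np.array([0,0,z])
def inj(p): d=np.asarray(p)-J0; return np.array([d@ex,d@ey,d[2]])
F=np.column_stack([ey,ex,[0,0,-1.]])
np.set_printoptions(precision=2,suppress=True)
def st():
    s=manip.sense(); print(round(s["time_s"],2),"jig",inj(s["ee_pos"]),"F",np.array([s["force"]@ex,s["force"]@ey,s["force"][2]]),s["gripper_width"]); return s
E
python3 - <<'E'
from h import *
c=capture("top")
for ce in ((222.9,148.3),(214.54,193.3)): print(inj(ray(c,ce,47)))
print("end stop",inj(ray(c,(228.9,122.6),45)))
fingers.set_gripper(0); st()
manip.movep(W(-136,0,200),F); st()
manip.servo_line(W(-136,0,75),F); st()
for n in ("wrist","top","side"):
    c=capture(n); f=c["frame"][:,:,::-1]
    f={"wrist":f,"top":f[105:225,180:280],"side":f[135:225,205:325]}[n]
    k=800/512 if n=="wrist" else 5
    cv2.imwrite(f"pics/{n}1.png",cv2.resize(f,None,fx=k,fy=k,interpolation=cv2.INTER_CUBIC))
E
```

```text
[ 6.45  0.3  47.  ]
[-115.14   -0.85   47.  ]
end stop [77.3 -2.  45. ]
1.17 jig [-496.7   423.08  231.25] F [ 0.16  0.17 -0.75] 0.13657633711181558
3.17 jig [-136.28    1.17  200.03] F [ 0.12 -0.37 -0.45] -0.021795818965992534
4.16 jig [-135.37    0.32   75.7 ] F [ 1.44 -0.41  0.14] -0.4478764150269045
```

View pics/wrist1.png

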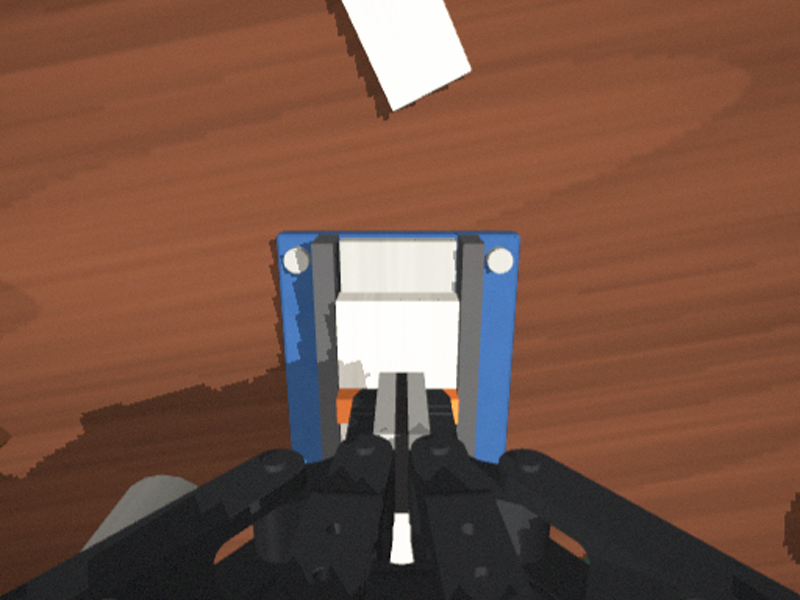

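View pics/side1.png

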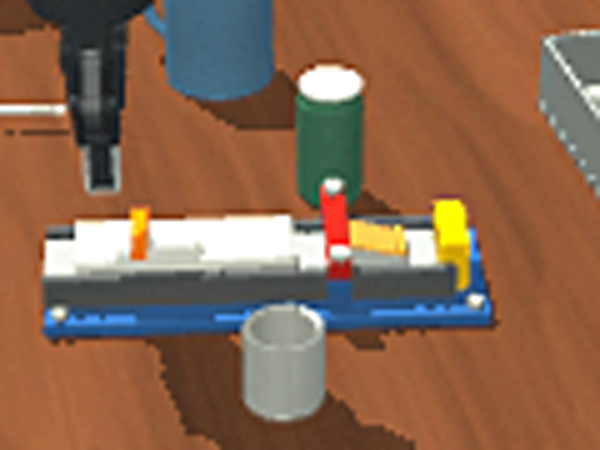

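The wrist view is from behind. The bar tail's rear edge is at row 297, the lug's rear face at row ~390, and the shut fingertips at (401,375) are centred in the channel. The side view shows the tips above the tail, clear of the lug. Next: check the lug position by ray, then press.

Run:
```python
from h import *
c=capture("wrist"); k=512/800
for n,uv,z in (("tail",(397,296),38),("lug foot",(345,388),38),("lug foot r",(457,388),38),("tipL",(380,373),75.5),("tipR",(424,373),75.5),("bolt",(297,261),13),("bolt",(500,261),13)):
    print(n,inj(ray(c,np.array(uv)*k,z)))
```

```text
tail [-156.89   -0.8    38.  ]
lug foot [-119.98  -20.85   38.  ]
lug foot r [-119.95   22.13   38.  ]
tipL [-144.18   -5.71   75.5 ]
tipR [-144.17    7.52   75.5 ]
bolt [-164.04  -41.36   13.  ]
bolt [-164.    40.7   13. ]
```

The lug's rear face reads -120 in both views and the tail edge is at -156, so a centre of -136 clears the lug. Pressing.

Run:
```python
from h import *
x=-136
print(manip.servo_line(W(x,0,44),F,v=60)); st()
print(manip.servo_line(W(x,0,28),F,v=20,contact_N=22)); s=st()
manip.wait(0.2); st()
```

```text
False
5.03 jig [-136.01   -0.12   43.74] F [-0.84 -0.05  0.56] 0.24670085160272961
True
5.72 jig [-135.69    0.24   31.28] F [-2.52 -0.68 12.58] -0.07834853510744244
5.92 jig [-135.69    0.24   31.45] F [-2.96 -1.24 12.99] -0.23947484807702013
```

Run:
```python
from h import *
z=31
while z>27:
    z-=0.5; manip.servo_line(W(-135.7,0.2,z),F,v=20); s=st()
    if s["force"][2]>30: break
manip.wait(0.2); st(); print(z)
c=capture("side"); f=c["frame"][:,:,::-1][135:225,205:325]
cv2.imwrite("pics/side2.png",cv2.resize(f,None,fx=5,fy=5,interpolation=cv2.INTER_CUBIC))
```

```text
6.17 jig [-135.46    0.39   31.59] F [-3.44 -0.07 12.25] -0.03371437836673193
6.42 jig [-135.47    0.39   31.1 ] F [-3.33 -2.26 12.94] 0.1879392334734851
6.67 jig [-135.46    0.45   30.93] F [-4.19 -1.53 16.08] -0.18467463494090117
6.92 jig [-135.44    0.41   30.85] F [-4.64 -1.77 20.37] -0.10295138994159185
7.17 jig [-135.17    0.61   30.8 ] F [-6.34 -1.38 23.51] -0.21366123610966922
7.42 jig [-135.13    0.65   30.74] F [-6.19 -3.86 28.82] 0.15092810325214914
7.67 jig [-135.12    0.71   30.66] F [-8.41 -3.39 32.91] -0.02093418347760935
7.88 jig [-135.18    0.69   30.64] F [-8.69 -2.76 32.95] -0.08680647367838391
27.5
```

View pics/side2.png

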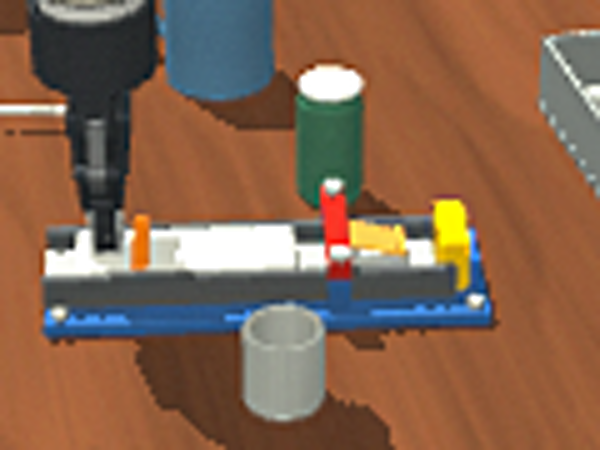

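The bed is on its stop: the tip is at z≈31 and stiffening, with the bar flush with the wall tops. Now push while keeping the press on.

Run:
```python
from h import *
z=27.7
for x in (-125,-110,-95,-80,-65,-54,-48):
    if manip.servo_line(W(x,0,z),F,v=40,contact_N=30): print("contact"); st(); break
    s=st()
c=capture("side"); f=c["frame"][:,:,::-1][135:225,205:325]
cv2.imwrite("pics/side3.png",cv2.resize(f,None,fx=5,fy=5,interpolation=cv2.INTER_CUBIC))
```

```text
8.34 jig [-122.93    1.62   30.81] F [-5.15 -0.49 24.19] 0.15897169220259583
8.87 jig [-107.97    1.77   30.88] F [-4.16 -0.43 24.41] -0.02829675296509788
9.39 jig [-92.92   1.75  30.92] F [-3.03  0.31 22.91] -0.1819353898525008
9.92 jig [-77.87   1.73  30.95] F [-3.98 -0.46 22.34] 0.020147414455427975
10.44 jig [-63.67   1.77  30.99] F [-5.66 -0.83 24.05] 0.2556071240724976
10.87 jig [-52.49   1.69  30.98] F [-6.    0.5  22.32] 0.15714679514396673
11.17 jig [-46.62   1.71  30.99] F [-5.78  0.36 22.65] -0.33442405333749353
```

View pics/side3.png

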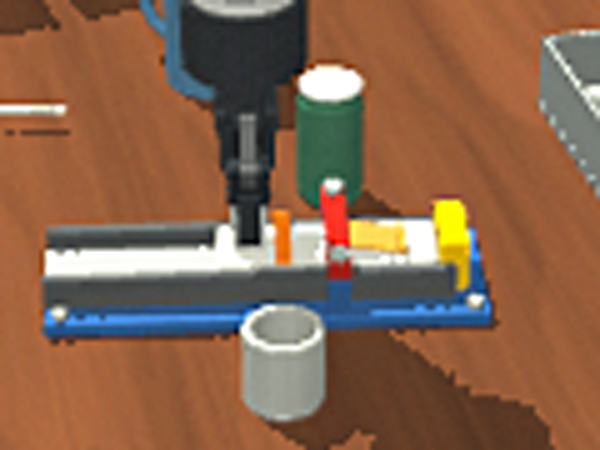

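The side view shows the bar under the bridge and leaf, with the lug a few mm ahead of the tips. Keep pushing until the nose meets the stop.

Run:
```python
from h import *
z=27.7; x=-48
while x<-32:
    x+=1; manip.servo_line(W(x,-0.5,z),F,v=15); s=st()
    if s["force"]@ex<-25: break
print(x)
for n in ("side","top"):
    c=capture(n); f=c["frame"][:,:,::-1]; f=f[135:225,205:325] if n=="side" else f[105:225,180:280]
    cv2.imwrite(f"pics/{n}4.png",cv2.resize(f,None,fx=5,fy=5,interpolation=cv2.INTER_CUBIC))
```

```text
11.47 jig [-46.2    1.6   30.99] F [-7.21  0.16 23.56] 0.13638305289341227
11.72 jig [-45.41   1.57  31.  ] F [-7.38  0.26 24.66] -0.24561154151850914
11.97 jig [-45.41   1.54  30.97] F [-9.56  0.03 26.24] -0.06847505325608187
12.22 jig [-45.33   1.53  30.96] F [-10.67  -0.36  28.35] 0.09027132183371057
12.47 jig [-45.35   1.58  30.92] F [-14.18  -0.54  29.79] -0.011895070036209987
12.72 jig [-45.31   1.52  30.92] F [-17.14  -0.46  32.74] -0.10602072005540684
12.97 jig [-45.28   1.55  30.9 ] F [-18.49  -0.39  36.06] 0.1313236861453449
13.22 jig [-45.28   1.55  30.85] F [-20.94  -1.14  37.71] 0.24204563826510372
13.47 jig [-45.24   1.57  30.87] F [-24.75  -1.25  40.11] -0.20928890603350128
13.72 jig [-45.2    1.59  30.85] F [-26.52  -1.68  42.67] 0.3315872843050287
-38
```

View pics/side4.png

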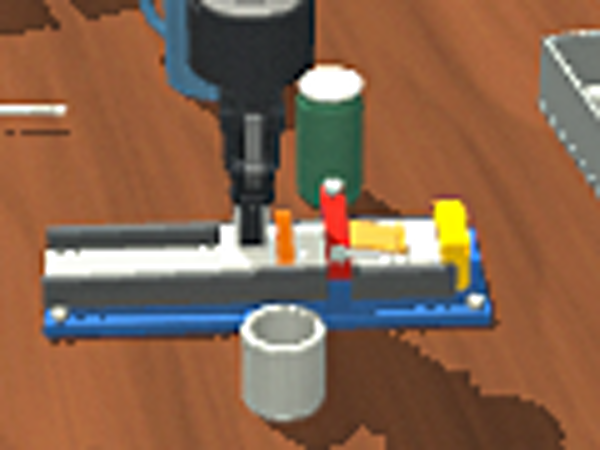

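View pics/top4.png

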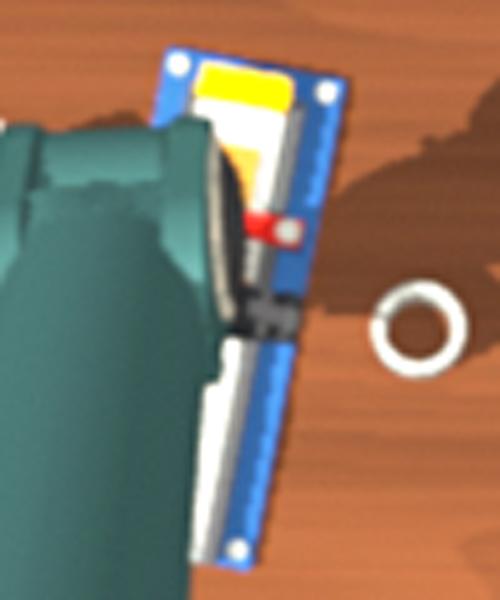

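The bar stopped solid (tip fixed at -45.3 while the push rose to 26 N) and the lug is still about 4 mm ahead of the tips. The expected lug rear when home is -30, so this fits. Next: confirm by ray, relax the push while still pressed, then lift straight up.

Run:
```python
from h import *
c=capture("side")
for ce,s,m in blobs(c,(6,140,120),(22,255,255),(255,268,172,192),4):
    print("lug",ce,s,inj(ray(c,ce,35)))
manip.servo_line(W(-45.3,1.5,28.5),F,v=15); st()
manip.servo_line(W(-45.3,1.5,32),F,v=10); st()
manip.servo_line(W(-45.3,1.5,37),F,v=10); st()
manip.servo_line(W(-45.3,1.5,60),F,v=40); st()
manip.servo_line(W(-60,1.5,120),F,v=100); st()
manip.movep(W(-170,120,260),F); st()
for n in ("side","top"):
    c=capture(n); f=c["frame"][:,:,::-1]; f=f[135:225,205:325] if n=="side" else f[105:225,180:280]
    cv2.imwrite(f"pics/{n}5.png",cv2.resize(f,None,fx=5,fy=5,interpolation=cv2.INTER_CUBIC))
    for ce,s,m in blobs(c,(6,140,120),(34,255,255),(255,275,170,192) if n=="side" else (200,245,112,200),6):
        print(n,ce,s,inj(ray(c,ce,39 if n=="side" else 43.5)))
```

```text
lug [262.08 178.5 ] [259 172   9  16  72] [-22.27  18.98  35.  ]
14.53 jig [-45.39   1.64  31.03] F [-7.08 -2.51 21.67] -0.09602724864172833
15.03 jig [-45.43   1.6   32.91] F [-3.45 -0.51  9.36] 0.2094886197524012
15.68 jig [-45.48   1.41  36.69] F [-0.17  0.53  0.14] 0.009840272572572787
16.4 jig [-45.35   1.51  60.08] F [ 0.43 -0.1  -0.62] 0.09680038970350888
17.17 jig [-60.26   1.47 119.79] F [-0.45 -0.7  -1.04] 0.04692765353510162
18.03 jig [-169.54  118.62  258.86] F [-0.52 -1.09  0.07] 0.35180315472936186
side [260.28 175.95] [255 170  14  17 116] [-27.58  28.14  39.  ]
top [216.56 117.09] [200 112  45  18 322] [86.05 33.5  43.5 ]
top [228.99 122.05] [219 119  20   8 110] [79.08 -1.77 43.5 ]
top [204.11 136.  ] [201 135   7   3   9] [29.94 56.45 43.5 ]
top [225.13 140.42] [219 134  12  14 113] [28.69 -1.08 43.5 ]
top [201.81 152.71] [200 141   7  32 111] [-15.19  53.82  43.5 ]
top [243.33 160.33] [242 152   3  15  27] [-14.6  -58.92  43.5 ]
top [220. 160.] [212 158  17   5  37] [-25.3    2.34  43.5 ]
top [242.57 171.19] [241 169   4   6  21] [-43.41 -62.42  43.5 ]
top [240.62 189.32] [235 176  10  24 169] [-91.72 -66.48  43.5 ]
```

View pics/side5.png

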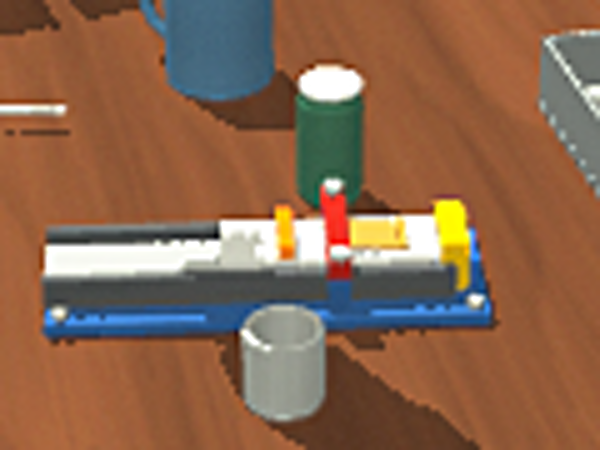

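View pics/top5.png

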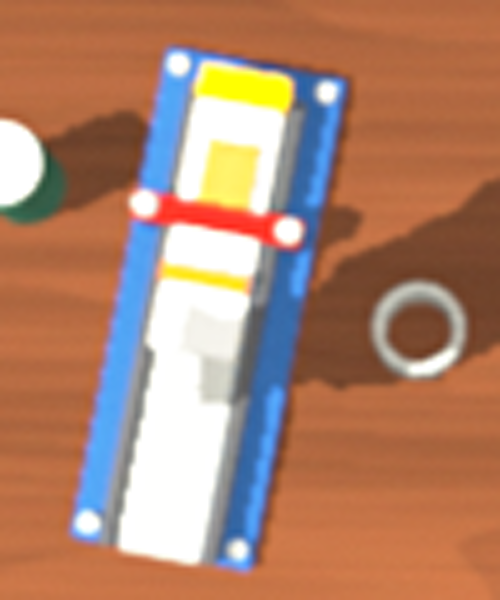

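The lug centre reads -25.3 (home is -25.0) and the nose meets the yellow stop with no gap. The leaf lies on the bar and the robot is clear. Handing in.

Run:
```python
from h import *
st(); manip.finish_job()
```

```text
18.13 jig [-169.24  118.09  258.44] F [ 0.53  0.02 -1.11] -0.40354357530527174
the job is handed in; nothing more can be done
```

The latch bar is loaded in the jig and, by my last checks, home against the yellow end stop. I handed the job in at about 18 s, and no verdict is reported.

**What I did:** With the shut fingertips on the tail I pressed until the bed was on its stop, at up to about 33 N. Still pressing at about 23 N, I slid the bar roughly 90 mm under the bridge and leaf until it stopped solid. There the push built to 26 N with no further movement. I then relaxed the push while the bar was still pressed, lifted straight up and moved clear.

**Last checks:**
- **Position:** the top view puts the lug centre at jig x = -25.3 mm, where home is -25.0. That gives a bar origin of about +2.2 mm against a target of +2.5.
- **Fit:** no gap shows at the end stop, and the leaf lies on the bar.
- **Clamping:** the finger force fell off steadily as I lifted and was gone with the tips at z 36.7 mm. The bar's raised top should be at 34.5 mm if it is clamped against the bridge. I had no direct reading of the clamp force or of the bed and leaf joints.
- **Other things on the bench:** the can, pipe and mug look unmoved in the last crops. The screwdriver, wrench and tray were outside them, but the arm's path did not go near those.

**Disagreements:**
- Two side-view rays to the lug were off in y (19 and 28 mm), with x = -22.3 and -27.6. The colour masks had picked up wood background, so I relied on the top view and the finger position.
- The top view has the lug about 2 mm off the centre line (y = +2.3), against 1.5 mm of play in the channel. I put that down to calibration error.

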